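# Two mixing balls from the dispenser

### The arm

A 7-joint arm with a two-finger parallel gripper is mounted at the origin on the work surface; the furniture and walls round the work are solid. World frame = base frame: x ahead of the robot, y to its left, z up, the work surface at z = 0. Lengths are in m, angles in rad, forces in N, time in s.
With the tool pointing down it reaches from about 0.4 to 0.875 m from the base axis. Payload 6.5 kg.
Tool frame: the origin (TCP) lies at the very end of the fingers, on their centre line; the grasp point (between the pads) lies 19 mm behind it; z points along the fingers, y is the direction in which the jaws open and shut (so a half turn about z gives the same grasp; the last joint's range is limited). The gripper opens to 88 mm and grips with 3 to 60 N. Pads are 18 mm wide; open, the fingers measure 123 mm over their backs; the gripper's body (75 mm by 187 mm) begins 45 mm behind the grasp point.
Start: joints at [-1.268, 0.536, -0.004, 1.538, 0.003, 1.067, -0.071], TCP at [0.234, 0.606, 0.239] pointing down, gripper open.
Joint ranges: [-2.7, 2.7], [-0.37, 2.16], [-1.27, 1.26], [0.24, 2.4], [-1.31, 4.45], [0.19, 1.91], [-2.76, 2.76]. Speed limits (rad/s): [2.39, 2.39, 3.14, 3.14, 3.14, 3.14, 3.14].

### API

Orientations are given as a 3x3 rotation matrix whose columns are the frame's x, y, z axes.
In Python, from cell import arm gives the robot as it stands. The module is installed in compiled form; this text tells all that it offers.
- The arm moves only by the shell command python3 -m jog 'ROWS' [OPENING]. ROWS is JSON, a list of rows, each a list of 6 numbers: the shift along the tool's x, y, z in cm, then the turn, a rotation vector about the tool's x, y, z in rad. In form: [[dx, dy, dz, wx, wy, wz], ...]. A call has 1 to 12 rows; each row is the pose to reach, as a shift and turn from the pose commanded when the call began, along the tool's axes at that moment; what a row does not reach only later rows make up. A row lasts 1/12 s, in which the tool goes at most 41.7 mm and 7.16 degrees, less where a joint would pass 70% of its speed; a pose out of reach is approached as far as the arm can. A call with a gripper value outside its range is refused whole. OPENING is the finger opening in cm, from 0 to 8.81, set as the call begins (- or left out, the last holds). The fingers move at their own pace and stop on an object; the grip force is fixed at half the most. Time passes only in rows, so rows that repeat a pose let the fingers close. It gives the time, the measured TCP pose, the force and the opening at its end, in the units of the state.
- arm.get_obs(): the state, without advancing time (a new reading comes with each control period).
- arm.grab_frame(name): name is "scene" or "top"; returns a dict with "color" (400x640x3 uint8, red, green, blue), "mtx" (3x3 intrinsics, pixels), "D" ([k1, k2, p1, p2, k3] as OpenCV has them; the pictures are not rectified), "extrinsics" (4x4, takes a point from camera to world coordinates). Camera axes: x right, y down, z forward; pixel columns grow to the right and rows downward; lengths in m; the calibration is good to about 2 mm. A picture is of the moment at which its call begins. There is no depth.
- arm.finish_job(): hands the job in, once; it reports no verdict.
Trained networks look in the newest picture that a camera, given by its name, has taken for a name from the list of things; names that differ only in an ending like _2 or _b are one class to them, and where a whole thing is asked for, a point or a joint stands for the part that bears it (a point fixed in the world has none). Each returns a list of dicts, best first, with "conf" (0 to 1); they miss things now and then, are a little off and sometimes report something else, mostly with a low value. They report only what shows in the picture. A call takes as long as a camera call.
- arm.regions_of(camera, query): "region" (400x640 bool, what is visible of it) and "extent" ([centre column, centre row, width, height] in pixels, round what is visible of it).
The state is a dict: "time_s": time; "joint_positions": joint angles; "dq": joint speeds; "tau": joint torques, N m; "eef_pos": TCP position; "eef_rot": TCP orientation; "contact_force": force on the tool from outside, world axes, zero at the start; "moment": the same for the moment, N m; "opening": finger opening in m.
Only numpy, scipy, OpenCV 4.12 (cv2) and the standard library are available. Lean on these libraries where they do the work, as an engineer would, in place of code of your own. Each camera call takes 0.05 s, during which the arm holds its last target.

### The job

Two steel mixing balls are wanted for a tin of paint. Turn the paddle knob of the orange dispenser exactly two clicks clockwise (seen from above), so that two balls drop into the bowl under it and the third stays in the dispenser, then let go of the knob. Do not turn past the second click, and do not turn the blue dispenser's knob.

Things in the scene. Friction and masses are not known exactly. Their poses are not given: they have to be found in the camera images.
- orange_grip (a point): On the vertical turning axis of the orange paddle knob, mid-height of its upright blade, 180 mm above the worktop. Blade: 56 mm long (this point's x), 12 mm thick (its y), 44 mm high (22 mm above and below this point), on a stalk; axes turn with the knob, z up. White stripe on its -x end. Highest thing beneath: a fixed grey turret, 36 mm across, 38 mm off the axis, its top 33 mm below this point.
- orange_knob (a joint): Angle of the orange knob, rad, about 0 at the start, growing clockwise seen from above. It clicks into a detent every 0.628 rad (36 degrees): at 0, 0.628, 1.257 (two clicks) and 1.885 (end of travel); let go near one, it settles there. Turning takes up to about 0.1 N m. White marks on the cover show the detents. Each click brings one ball over the drop hole.
- orange_bowl: White bowl, 90 mm across and 40 mm high, loose, on the foot of the orange dispenser (a fixed grey stand, foot 165 x 116 mm, with steel balls) straight under its drop spout, already in the right place. Origin at the centre of its underside, z up.
- orange_ball_1: Steel mixing ball, 16 mm across, 17 g, origin at its centre. It starts in the orange dispenser's pocket one click before the drop hole, its centre 100 mm above the worktop; it rolls freely.
- orange_ball_2: Steel mixing ball, 16 mm across, 17 g, origin at its centre. It starts in the orange dispenser's pocket two clicks before the drop hole, its centre 100 mm above the worktop; it rolls freely.
- orange_ball_3: Steel mixing ball, 16 mm across, 17 g, origin at its centre. It starts in the orange dispenser's pocket three clicks before the drop hole, its centre 100 mm above the worktop; it rolls freely.
- blue_knob (a joint): Angle of the blue paddle knob, rad, about 0 at the start; to be left alone. It belongs to an equal dispenser with green glass balls that stands to the left or right of the orange one, at least 0.28 m away centre to centre.

How it is judged:
At the end, for the whole second after the job is handed in: The first and second ball lie in the upright bowl (within 42 mm of its axis and below its rim), the third is still in the dispenser, and the orange knob rests at its second click (1.257 rad, within 0.19 rad) (horizontal distance between each of orange_ball_1, orange_ball_2 and orange_bowl below 0.042 m and z of orange_ball_1 in the frame of orange_bowl between 0 and 0.04 m and z of orange_ball_2 in the frame of orange_bowl between 0 and 0.04 m and height (world z) of orange_ball_3 above 0.09 m and value of joint orange_knob between 1.067 and 1.447 rad and velocity of joint orange_knob between -0.1 and 0.1 rad/s and angle between orange_bowl's own z axis and vertical below 0.2 rad); the robot touches nothing.
It fails at once if the orange knob is turned well past the second click (beyond 1.57 rad) (value of joint orange_knob above 1.57 rad).
It fails at once if the blue knob is turned (more than 0.3 rad) (value of joint blue_knob above 0.3 rad or value of joint blue_knob below -0.3 rad).
It also fails if it takes over 35 s, if anything falls off the work surface, if the arm or the gripper's body presses on something with over 40 N, if the wrist force passes 120 N, or if a joint passes its speed limit or range.

## Working session

There is one attempt and no reset: what is moved stays moved. The work goes in short steps, Python scripts to look and compute and a shell command to move; the robot and the scene stay as the last step left them, time stands still between calls to the robot, and variables do not carry over. Pictures are saved under pics/ and viewed, and the job is handed in when it is done.

```bash
mkdir -p pics
python3 - <<'E'
from cell import arm
import cv2, numpy as np
o=arm.get_obs(); print(o['time_s'],o['eef_pos'],o['eef_rot'],o['opening'])
for n in("scene","top"):
    f=arm.grab_frame(n); print(n,f['mtx'].tolist(),f['D'],f['extrinsics'].round(4).tolist())
    cv2.imwrite(f"pics/a_{n}.png",f['color'][...,::-1])
    for q in("orange_grip","orange_bowl","blue_knob"):
        print(q,[(round(r['conf'],2),np.round(r['extent'],1).tolist()) for r in arm.regions_of(n,q)])
E
```

```text
0.0 [0.23411511 0.60573572 0.23786585] [[-9.32793662e-01  3.60410558e-01 -4.61640506e-04]
 [ 3.60410822e-01  9.32792284e-01 -1.61043350e-03]
 [-1.49802533e-04 -1.66858239e-03 -9.99998597e-01]] 0.08830836739842679
scene [[456.07538471477716, 0.0, 324.52643805371827], [0.0, 456.07538471477716, 204.69474054417296], [0.0, 0.0, 1.0]] [-0.10852756  0.          0.          0.          0.        ] [[0.7367, -0.4046, 0.5418, 0.0396], [-0.6761, -0.4578, 0.5774, -0.5581], [0.0144, -0.7917, -0.6108, 0.6836], [0.0, 0.0, 0.0, 1.0]]
orange_grip [(0.84, [268.6, 149.0, 21.1, 40.0])]
orange_bowl [(0.77, [257.8, 205.8, 37.7, 29.5])]
blue_knob [(0.88, [367.2, 229.4, 31.4, 43.0])]
top [[456.2752290905664, 0.0, 319.5752830699804], [0.0, 456.2752290905664, 206.63293759978373], [0.0, 0.0, 1.0]] [-0.12896369  0.          0.          0.          0.        ] [[0.007, -0.9983, 0.0576, 0.4633], [-0.9999, -0.0076, -0.0106, -0.0261], [0.011, -0.0575, -0.9983, 1.1115], [0.0, 0.0, 0.0, 1.0]]
orange_grip [(0.76, [223.8, 197.1, 16.3, 26.0])]
orange_bowl []
blue_knob [(0.7, [380.1, 210.4, 14.5, 33.6])]
```

View pics/a_scene.png

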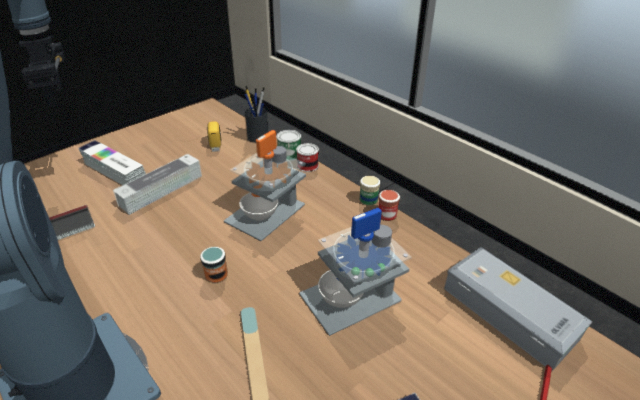

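View pics/a_top.png

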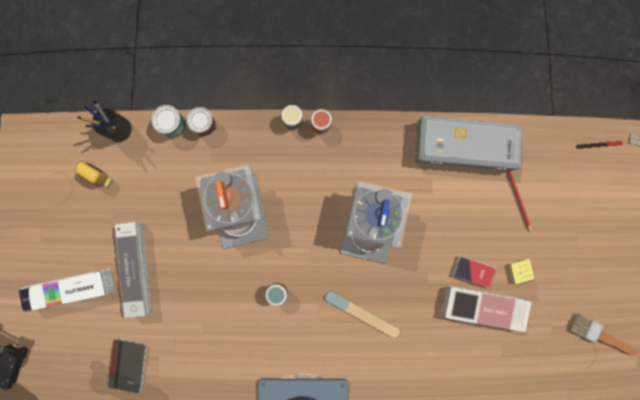

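Run:
```python
import cv2
t=cv2.imread('pics/a_top.png');s=cv2.imread('pics/a_scene.png')
a=cv2.resize(t[145:255,165:275],(400,400),interpolation=cv2.INTER_CUBIC)
b=cv2.resize(s[110:230,210:330],(400,400),interpolation=cv2.INTER_CUBIC)
cv2.imwrite('pics/crop1.png',cv2.hconcat([a,b]))
```

```text
(no output)
```

View pics/crop1.png

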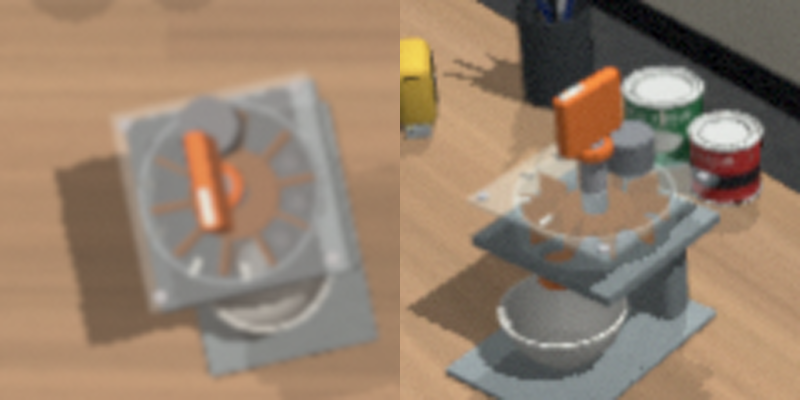

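The pictures show the orange dispenser at about top px (222,195) and scene px (267,146). The blade's striped end points toward the robot, and the turret is on the far side. The blue dispenser is to the right. Next I fit the blade box to both masks.

```bash
cat > h.py <<'E'
from cell import arm
import cv2, numpy as np
from scipy.optimize import minimize
def proj(f,P):
    T=np.linalg.inv(f['extrinsics']); r,_=cv2.Rodrigues(T[:3,:3])
    return cv2.projectPoints(np.asarray(P,float).reshape(-1,1,3),r,T[:3,3],f['mtx'],np.array(f['D']))[0][:,0]
def box(p):
    x,y,a=p; c,s=np.cos(a),np.sin(a)
    return np.array([[x+c*u-s*v,y+s*u+c*v,.18+w] for u in(-.028,.028) for v in(-.006,.006) for w in(-.022,.022)])
def sil(f,p,S=8):
    h=cv2.convexHull(proj(f,box(p)).astype(np.float32))
    m=np.zeros((400,640),np.uint8); cv2.fillConvexPoly(m,np.round((h)*16).astype(np.int32),1,cv2.LINE_AA,4); return h
def soft(f,p,k):
    h=(cv2.convexHull(proj(f,box(p)).astype(np.float32))-k[0]+.5)*4-.5
    m=np.zeros((k[2]*4,k[1]*4),np.uint8); cv2.fillConvexPoly(m,np.round(h*16).astype(np.int32),255,cv2.LINE_AA,4)
    return cv2.resize(m,(k[1],k[2]),interpolation=cv2.INTER_AREA)/255.
E
python3 - <<'E'
from h import *
F={n:arm.grab_frame(n) for n in("scene","top")}
M={}
crops=[]
for n,f in F.items():
    hsv=cv2.cvtColor(f['color'],cv2.COLOR_RGB2HSV)
    r=arm.regions_of(n,"orange_grip")[0]; M[n]=r['region'].astype(float)
    ys,xs=np.nonzero(r['region']); print(n,r['conf'],xs.min(),xs.max(),ys.min(),ys.max(),r['region'].sum())
    f['k']=(np.array([xs.min()-15,ys.min()-15]),60,75)
def cost(p,w=("scene","top")):
    c=0
    for n in w:
        k=F[n]['k'];x0,y0=k[0]; c+=((soft(F[n],p,k)-M[n][y0:y0+k[2],x0:x0+k[1]])**2).mean()
    return c*1000
# init from ray of top mask at z=.18
best=None
for x in np.arange(.42,.62,.02):
  for y in np.arange(.1,.32,.02):
    for a in np.arange(-1.57,1.57,.3):
      c=cost((x,y,a)); 
      if best is None or c<best[0]: best=(c,x,y,a)
print(best)
for w in(("scene","top"),("scene",),("top",)):
    r=minimize(cost,best[1:],args=(w,),method='Nelder-Mead',options=dict(initial_simplex=np.array(best[1:])+np.array([[0,0,0],[.01,0,0],[0,.01,0],[0,0,.25]]),xatol=1e-4,fatol=1e-4)); print(w,r.x,r.fun)
    if len(w)==2: p=r.x
out=[]
for n,f in F.items():
    x0,y0=f['k'][0]; g=f['color'][y0:y0+75,x0:x0+60,::-1].copy(); g=cv2.resize(g,None,fx=6,fy=6,interpolation=cv2.INTER_CUBIC)
    h=(cv2.convexHull(proj(f,box(p)).astype(np.float32))-f['k'][0]+.5)*6; cv2.polylines(g,[h.astype(np.int32)],True,(0,255,0),1)
    m=cv2.resize(M[n][y0:y0+75,x0:x0+60].astype(np.uint8),None,fx=6,fy=6,interpolation=0); cs,_=cv2.findContours(m,0,1); cv2.drawContours(g,cs,-1,(255,0,0),1); out.append(g)
cv2.imwrite('pics/fit.png',cv2.hconcat(out))
E
```

```text
Traceback (most recent call last):
IndexError: list index out of range
```

```bash
cat > fit.py <<'E'
from h import *
import sys
F={};M={}
for n in("scene","top"):
    for i in range(5):
        F[n]=f=arm.grab_frame(n); R=arm.regions_of(n,"orange_grip")
        if R and R[0]['conf']>.5: break
    r=R[0]; M[n]=r['region'].astype(float)
    ys,xs=np.nonzero(r['region']); print(n,i,r['conf'],xs.min(),xs.max(),ys.min(),ys.max(),r['region'].sum())
    f['k']=(np.array([xs.min()-15,ys.min()-15]),60,75)
def cost(p,w=("scene","top")):
    c=0
    for n in w:
        k=F[n]['k'];x0,y0=k[0]; c+=((soft(F[n],p,k)-M[n][y0:y0+k[2],x0:x0+k[1]])**2).mean()
    return c*1000
best=None
for x in np.arange(.42,.62,.02):
  for y in np.arange(.1,.32,.02):
    for a in np.arange(-1.57,1.57,.3):
      c=cost((x,y,a)); 
      if best is None or c<best[0]: best=(c,x,y,a)
print(best)
for w in(("scene","top"),("scene",),("top",)):
    r=minimize(cost,best[1:],args=(w,),method='Nelder-Mead',options=dict(initial_simplex=np.array(best[1:])+np.array([[0,0,0],[.01,0,0],[0,.01,0],[0,0,.25]]),xatol=1e-4,fatol=1e-4)); print(w,r.x,r.fun)
    if len(w)==2: p=r.x
out=[]
for n,f in F.items():
    x0,y0=f['k'][0]; g=f['color'][y0:y0+75,x0:x0+60,::-1].copy(); g=cv2.resize(g,None,fx=6,fy=6,interpolation=cv2.INTER_CUBIC)
    h=(cv2.convexHull(proj(f,box(p)).astype(np.float32))-f['k'][0]+.5)*6; cv2.polylines(g,[h.astype(np.int32)],True,(0,255,0),1)
    m=cv2.resize(M[n][y0:y0+75,x0:x0+60].astype(np.uint8),None,fx=6,fy=6,interpolation=0); cs,_=cv2.findContours(m,0,1); cv2.drawContours(g,cs,-1,(255,0,0),1); out.append(g)
cv2.imwrite(sys.argv[1],cv2.hconcat(out)); print(arm.get_obs()['time_s'])
E
python3 fit.py pics/fit.png
```

```text
scene 0 0.62 256 276 131 167 491
top 0 0.85 216 231 181 208 303
(np.float64(59.12112093639199), np.float64(0.54), np.float64(0.16000000000000003), np.float64(0.2300000000000002))
('scene', 'top') [0.53865846 0.16241326 0.27652001] 47.71720620274253
('scene',) [0.534268   0.15797089 0.34791187] 28.724507667990945
('top',) [0.54022229 0.16325818 0.21899336] 11.64497757272844
0.75
```

View pics/fit.png

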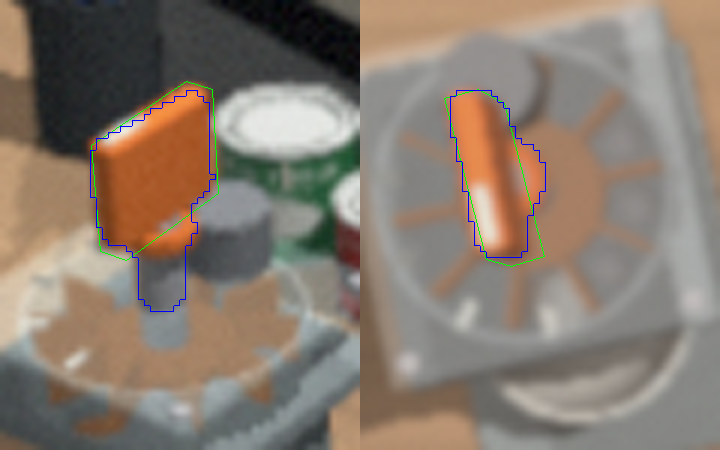

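The network mask takes in the stalk and collar, which biases the fit. I'll model those too.

```bash
cat > h2.py <<'E'
import h
from h import *
def cyl(p,r,z0,z1):
    t=np.linspace(0,2*np.pi,24,endpoint=False); return np.array([[p[0]+r*np.cos(a),p[1]+r*np.sin(a),z] for a in t for z in(z0,z1)])
def soft(f,p,k):
    m=np.zeros((k[2]*4,k[1]*4),np.uint8)
    for P in(box(p),cyl(p,.010,.148,.158),cyl(p,.0075,.130,.15)):
        hh=(cv2.convexHull(proj(f,P).astype(np.float32))-k[0]+.5)*4-.5
        cv2.fillConvexPoly(m,np.round(hh*16).astype(np.int32),255,cv2.LINE_AA,4)
    return cv2.resize(m,(k[1],k[2]),interpolation=cv2.INTER_AREA)/255.
E
sed -i 's/from h import/from h2 import/' fit.py
python3 fit.py pics/fit2.png
```

```text
scene 1 0.57 255 275 131 167 501
top 0 0.71 216 232 181 208 288
(np.float64(42.12398308342946), np.float64(0.54), np.float64(0.16000000000000003), np.float64(0.2300000000000002))
('scene', 'top') [0.5376515  0.16192998 0.29163525] 25.90076295441924
('scene',) [0.53450397 0.15856762 0.32357865] 10.258252808748772
('top',) [0.53957577 0.16251989 0.25157073] 9.736378316032294
1.05
```

View pics/fit2.png

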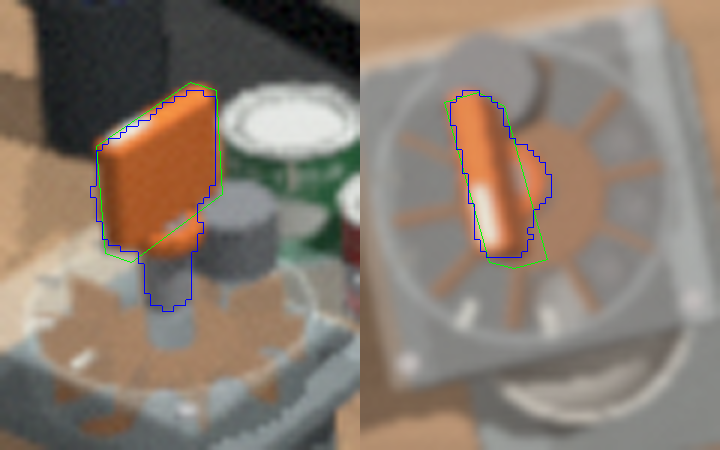

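The two-camera fit agrees to within a few mm: axis about (0.538, 0.161), blade yaw about 0.25. I move above it at the current height, with the jaws turned across the blade.

```bash
python3 -m jog '[[-2,-1.4,0,0,0,-0.03],[-5,-3.4,0,0,0,-0.08],[-8.3,-5.7,0,0,0,-0.13],[-11.6,-8,0,0,0,-0.18],[-14.9,-10.3,0,0,0,-0.23],[-18.2,-12.6,0,0,0,-0.28],[-21.5,-14.9,0,0,0,-0.33],[-24.8,-17.2,0,0,0,-0.38],[-28.1,-19.4,0,0,0,-0.43],[-31.4,-21.7,0,0,0,-0.48],[-34,-23.5,0,0,0,-0.53],[-36,-24.9,0,0,0,-0.56]]' 8.8
python3 - <<'E'
from cell import arm
import numpy as np
o=arm.get_obs();R=o['eef_rot'];p=o['eef_pos'];print(o['joint_positions'],R.round(4).tolist())
d=R.T@(np.array([.5375,.161,p[2]])-p);print(d*100,1.811-np.arctan2(R[1,1],R[0,1]))
E
```

```text
time_s: 2.05
eef_pos: [0.4822, 0.2409, 0.239]
eef_rot: [[-0.982, -0.189, 0.001], [-0.189, 0.982, -0.001], [-0.001, -0.001, -1.0]]
contact_force: [0.6, 0.5, 0.4]
opening: 0.0883
[-5.53184304e-01  3.46775049e-01  7.02095120e-03  1.83487775e+00
 -1.57375447e-03  9.59445279e-01  1.21556943e+00] [[-0.9819, -0.1893, 0.001], [-0.1893, 0.9819, -0.0007], [-0.0009, -0.0009, -1.0]]
[-3.91833253 -8.89657192  0.01093738] 0.04975203265695072
```

```bash
python3 -m jog '[[-1,-2.2,0,0,0,-0.02],[-2.1,-4.6,0,0,0,-0.04],[-3,-6.8,0,0,0,-0.05],[-3.6,-8.3,0,0,0,-0.05],[-3.9,-8.9,0,0,0,-0.05],[-3.9,-8.9,0,0,0,-0.05]]'
cat > cam.py <<'E'
import sys
from h import *
o=arm.get_obs();p=o['eef_pos'];R=o['eef_rot']
print(o['time_s'],p.round(4),'yaw y-axis',np.arctan2(R[1,1],R[0,1]),'j7',o['joint_positions'][6],o['contact_force'].round(1),o['moment'].round(2))
out=[]
for n,q in(("scene",(267,150)),("top",(225,195))):
    f=arm.grab_frame(n); x,y=q; g=f['color'][y-60:y+60,x-40:x+40,::-1]; out.append(cv2.resize(g,None,fx=5,fy=5,interpolation=cv2.INTER_CUBIC))
cv2.imwrite(sys.argv[1],cv2.resize(cv2.hconcat(out),(800,600)))
E
python3 cam.py pics/b.png
```

```text
time_s: 2.55
eef_pos: [0.5364, 0.1628, 0.2388]
eef_rot: [[-0.972, -0.236, 0.0], [-0.236, 0.972, -0.001], [-0.0, -0.001, -1.0]]
contact_force: [0.0, -0.6, -0.2]
opening: 0.0881
2.55 [0.5364 0.1628 0.2388] yaw y-axis 1.8091173370846048 j7 1.4472854282877095 [ 0.  -0.6 -0.2] [0.11 0.07 0.02]
```

View pics/b.png

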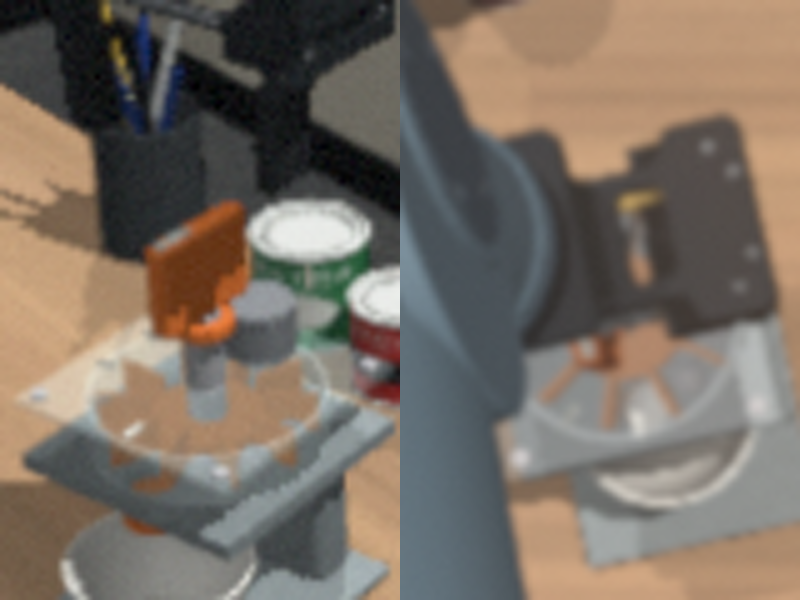

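Run:
```python
from h import *
o=arm.get_obs();p=o['eef_pos'];R=o['eef_rot']
f=arm.grab_frame("scene"); g=f['color'][40:240,180:380,::-1].copy(); g=cv2.resize(g,(600,600),interpolation=cv2.INTER_CUBIC)
for s,c in((0,(0,255,0)),(.044,(0,0,255)),(-.044,(255,0,0))):
    q=(proj(f,p+R@[0,s,0])[0]-[180,40]+.5)*3; print(s,q); cv2.circle(g,tuple(int(v) for v in q),4,c,1)
h=(cv2.convexHull(proj(f,box((.5375,.161,.25))).astype(np.float32))-np.float32([180,40])+.5)*3; cv2.polylines(g,[h.astype(np.int32)],True,(0,255,255),1)
cv2.imwrite('pics/c.png',g)
```

```text
0 [249.63187584 240.8000594 ]
0.044 [202.58204434 224.86816714]
-0.044 [298.79045076 257.50762047]
```

View pics/c.png

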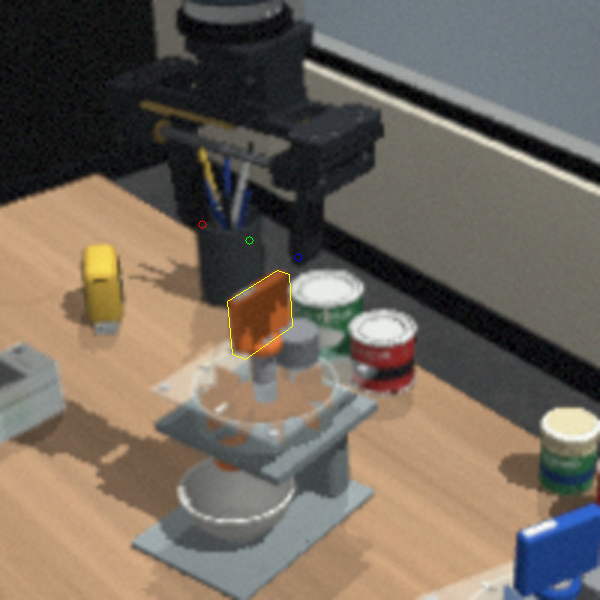

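The projected fingertips match the picture and straddle the blade. I descend 7.5 cm and close gently.

```bash
python3 -m jog '[[0,-0.1,1.5,0,0,0],[0,-0.1,3.5,0,0,0],[0,-0.1,5.5,0,0,0],[0,-0.1,7,0,0,0],[0,-0.1,7.5,0,0,0],[0,-0.1,7.5,0,0,0]]' 8.8
python3 cam.py pics/d.png
```

```text
time_s: 3.2
eef_pos: [0.5344, 0.1643, 0.1626]
eef_rot: [[-0.971, -0.241, -0.003], [-0.241, 0.971, -0.0], [0.003, 0.0, -1.0]]
contact_force: [-0.4, 0.1, 0.7]
opening: 0.0881
3.2 [0.5344 0.1643 0.1626] yaw y-axis 1.8139420132406836 j7 1.4510626448971278 [-0.4  0.1  0.7] [ 0.01 -0.03 -0.06]
```

View pics/d.png

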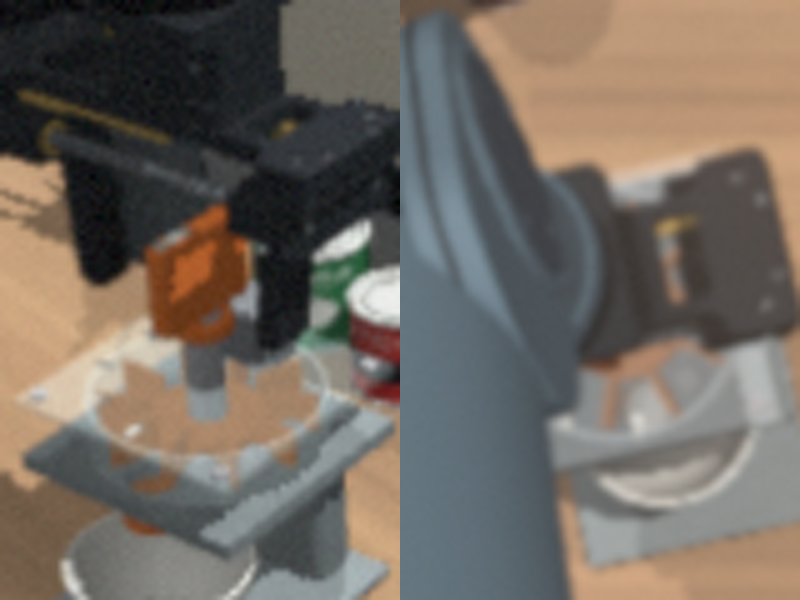

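```bash
python3 -m jog '[[0,0,0,0,0,0],[0,0,0,0,0,0]]' 8.8
python3 - <<'E'
from cell import arm
import numpy as np
o=arm.get_obs();R=o['eef_rot'];p=o['eef_pos']
print(p, (R.T@(np.array([.5375,.161,.163])-p)*100))
E
```

```text
time_s: 3.47
eef_pos: [0.5364, 0.1638, 0.1648]
eef_rot: [[-0.971, -0.239, 0.002], [-0.239, 0.971, 0.001], [-0.002, 0.0, -1.0]]
contact_force: [-0.2, -0.2, 0.1]
opening: 0.0878
[0.53643717 0.16375869 0.16481766] [-0.03689302 -0.29333561  0.18174553]
```

```bash
python3 -m jog '[[0,-0.2,0.1,0,0,0],[0,-0.2,0.1,0,0,0],[0,-0.2,0.1,0,0,0],[0,-0.2,0.1,0,0,0],[0,-0.2,0.1,0,0,0],[0,-0.2,0.1,0,0,0],[0,-0.2,0.1,0,0,0],[0,-0.2,0.1,0,0,0]]' 2.2
python3 cam.py pics/e.png
```

```text
time_s: 4.13
eef_pos: [0.5363, 0.1614, 0.1627]
eef_rot: [[-0.971, -0.239, 0.0], [-0.239, 0.971, -0.0], [-0.0, -0.0, -1.0]]
contact_force: [-0.2, 0.1, -0.9]
opening: 0.0365
4.1333 [0.5363 0.1614 0.1627] yaw y-axis 1.8121047551172484 j7 1.455204888406445 [-0.2  0.1 -0.9] [0.01 0.01 0.  ]
```

View pics/e.png

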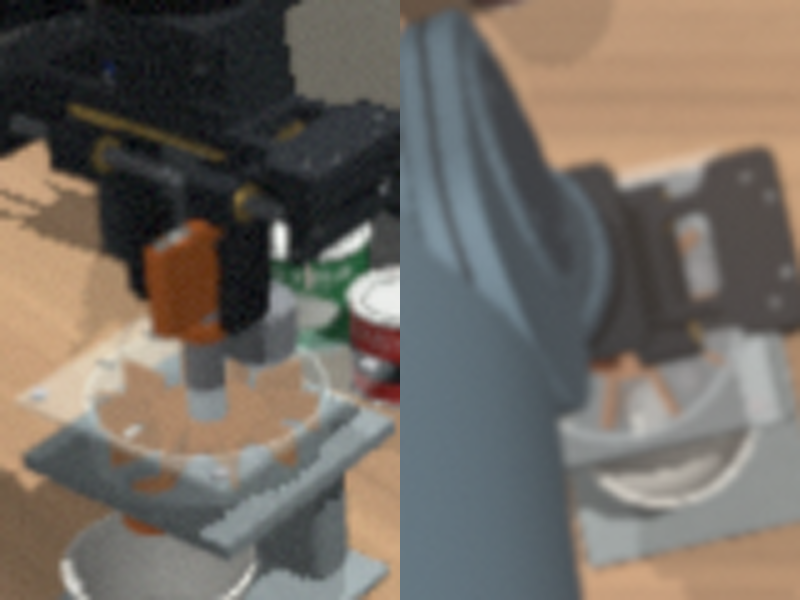

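The fingers are closing evenly around the blade. I close fully.

```bash
python3 -m jog '[[0,0,0,0,0,0],[0,0,0,0,0,0],[0,0,0,0,0,0],[0,0,0,0,0,0],[0,0,0,0,0,0],[0,0,0,0,0,0]]' 1.0
python3 -m jog '[[0,0,0,0,0,0],[0,0,0,0,0,0]]' 1.0
python3 cam.py pics/f.png
```

```text
time_s: 4.73
eef_pos: [0.5357, 0.1634, 0.1627]
eef_rot: [[-0.971, -0.241, -0.001], [-0.241, 0.971, 0.002], [0.0, 0.002, -1.0]]
contact_force: [-1.5, 4.9, -0.1]
opening: 0.0118
time_s: 4.9
eef_pos: [0.5356, 0.1634, 0.1627]
eef_rot: [[-0.971, -0.24, -0.001], [-0.24, 0.971, 0.002], [0.0, 0.002, -1.0]]
contact_force: [-2.1, 4.9, -0.2]
opening: 0.0119
4.9 [0.5356 0.1634 0.1627] yaw y-axis 1.8136705703086493 j7 1.4551942149225627 [-2.1  4.9 -0.2] [ 1.01  0.33 -0.01]
```

View pics/f.png

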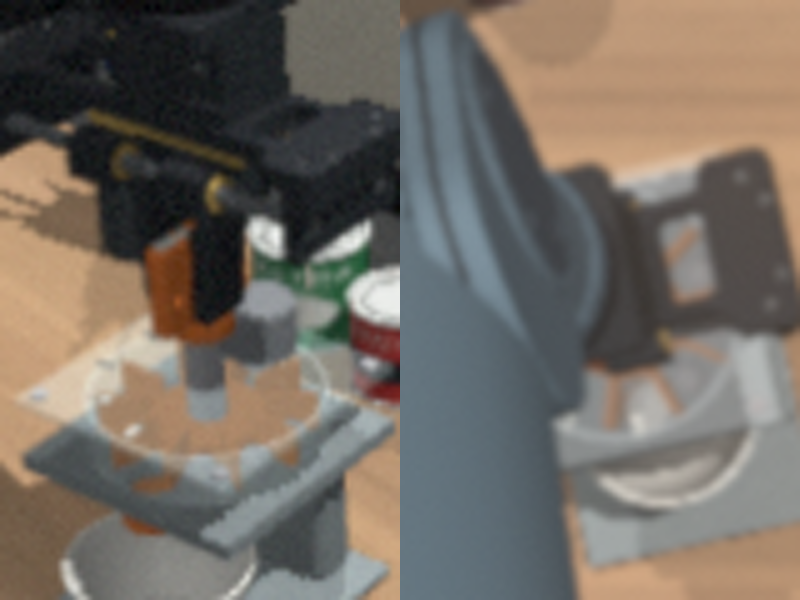

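The grip is on (opening 11.9 mm). A side force of about 5 N says the axis is about 2 mm toward +y, so I relieve that and turn one click with a pause.

```bash
python3 -m jog '[[0,0.2,0,0,0,0],[0,0.2,0,0,0,0.08],[0,0.2,0,0,0,0.16],[0,0.2,0,0,0,0.24],[0,0.2,0,0,0,0.32],[0,0.2,0,0,0,0.4],[0,0.2,0,0,0,0.48],[0,0.2,0,0,0,0.56],[0,0.2,0,0,0,0.628],[0,0.2,0,0,0,0.628],[0,0.2,0,0,0,0.628],[0,0.2,0,0,0,0.628]]' 1.0
python3 cam.py pics/g.png
```

```text
time_s: 6.0
eef_pos: [0.5358, 0.1656, 0.1627]
eef_rot: [[-0.927, 0.376, 0.001], [0.376, 0.927, 0.002], [0.0, 0.002, -1.0]]
contact_force: [-0.3, 4.5, -2.2]
opening: 0.012
6.0 [0.5358 0.1656 0.1627] yaw y-axis 1.185668925959435 j7 0.9083362944937022 [-0.3  4.5 -2.2] [ 1.18 -0.05  0.  ]
```

View pics/g.png

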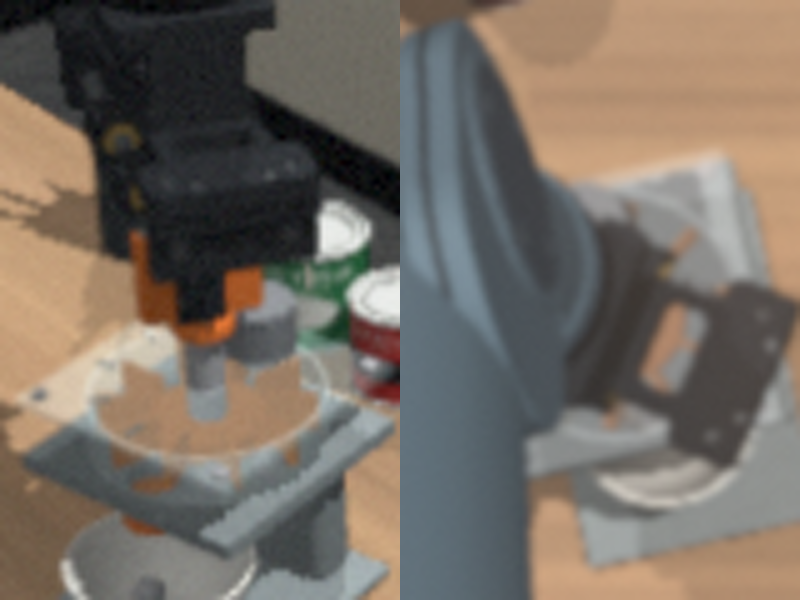

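The turn was 0.628 rad and the first ball shows in the bowl (crop px (150,590)). Now the second click.

```bash
python3 -m jog '[[0,0.1,0,0,0,0],[0,0.1,0,0,0,0.08],[0,0.1,0,0,0,0.16],[0,0.1,0,0,0,0.24],[0,0.1,0,0,0,0.32],[0,0.1,0,0,0,0.4],[0,0.1,0,0,0,0.48],[0,0.1,0,0,0,0.56],[0,0.1,0,0,0,0.628],[0,0.1,0,0,0,0.628],[0,0.1,0,0,0,0.628],[0,0.1,0,0,0,0.628]]' 1.0
python3 cam.py pics/i.png
```

```text
time_s: 7.1
eef_pos: [0.5371, 0.1672, 0.1628]
eef_rot: [[-0.53, 0.848, 0.003], [0.848, 0.53, 0.003], [0.001, 0.004, -1.0]]
contact_force: [3.3, 7.6, -6.7]
opening: 0.0119
7.1 [0.5371 0.1672 0.1628] yaw y-axis 0.5588556534800169 j7 0.36937394263185297 [ 3.3  7.6 -6.7] [ 1.56 -0.64  0.31]
```

View pics/i.png

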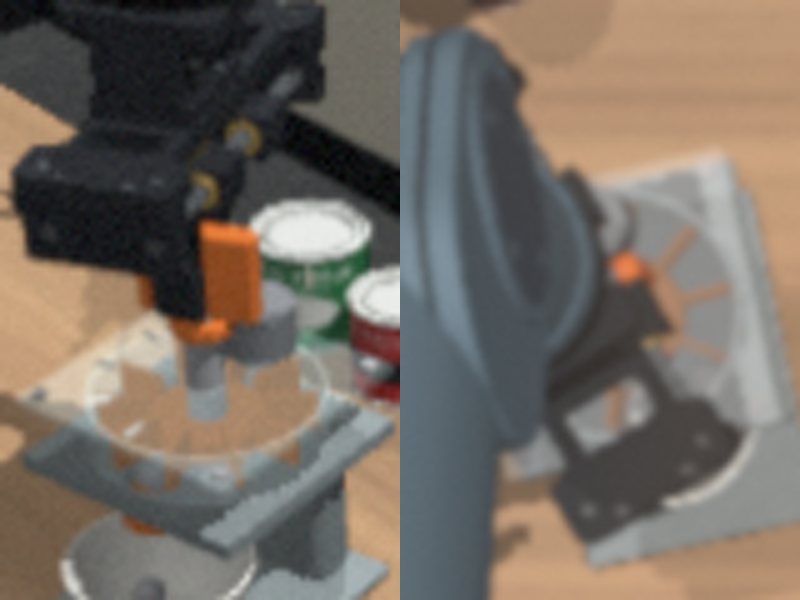

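```bash
cat > bowl.py <<'E'
import sys
from h import *
f=arm.grab_frame("scene"); g=f['color'][120:240,200:320,::-1]; cv2.imwrite(sys.argv[1],cv2.resize(g,(600,600),interpolation=cv2.INTER_CUBIC))
print([(round(r['conf'],2),np.round(r['extent'],1).tolist()) for r in arm.regions_of("scene","orange_ball_1")])
E
python3 bowl.py pics/j.png
```

```text
[]
```

View pics/j.png

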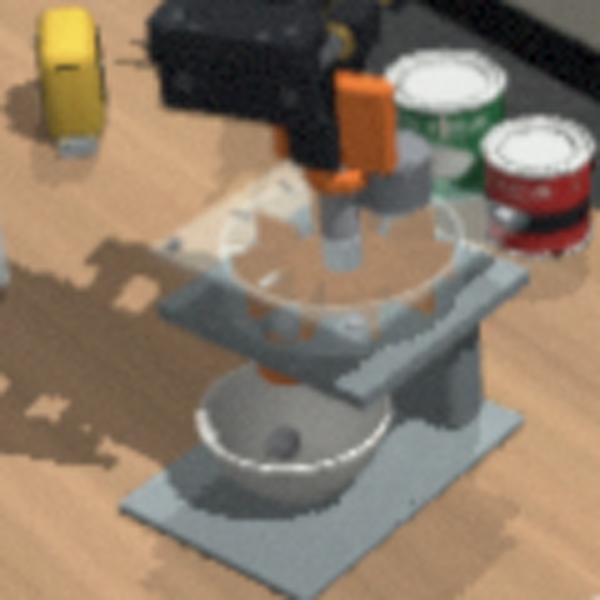

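One ball is visible in the bowl at (283,440), and something grey sits over the spout at (285,322). I relieve the side load and wait briefly.

```bash
python3 -m jog '[[0.1,0.1,0,0,0,0],[0.2,0.15,0,0,0,0],[0.2,0.15,0,0,0,0],[0.2,0.15,0,0,0,0],[0.2,0.15,0,0,0,0],[0.2,0.15,0,0,0,0]]' 1.0
python3 cam.py pics/k0.png; python3 bowl.py pics/k.png
```

```text
time_s: 7.8
eef_pos: [0.5371, 0.1673, 0.1628]
eef_rot: [[-0.528, 0.849, 0.002], [0.849, 0.528, 0.001], [-0.0, 0.002, -1.0]]
contact_force: [4.0, 5.5, -5.2]
opening: 0.0117
7.8 [0.5371 0.1673 0.1628] yaw y-axis 0.5560971486730968 j7 0.3650148093249454 [ 4.   5.5 -5.2] [ 0.85 -0.74  0.12]
[]
```

View pics/k.png

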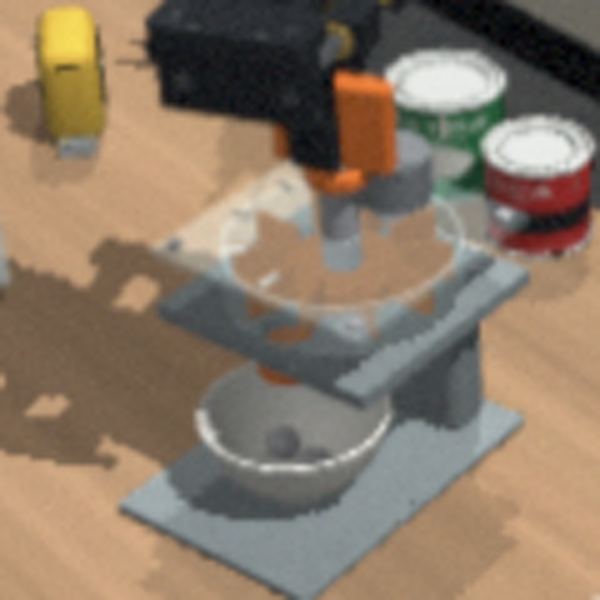

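The second ball has now dropped: two balls at (283,440) and (315,453). I release.

```bash
python3 -m jog '[[0,0,0,0,0,0],[0,0,0,0,0,0],[0,0,0,0,0,0],[0,0,0,0,0,0],[0,0,0,0,0,0],[0,0,0,0,0,0],[0,0,0,0,0,0]]' 6
python3 cam.py pics/l.png
```

```text
time_s: 8.58
eef_pos: [0.5364, 0.1666, 0.1627]
eef_rot: [[-0.528, 0.849, -0.0], [0.849, 0.528, -0.0], [-0.0, -0.0, -1.0]]
contact_force: [0.3, 0.1, -0.1]
opening: 0.0563
8.5833 [0.5364 0.1666 0.1627] yaw y-axis 0.5559544849349178 j7 0.3650845614486003 [ 0.3  0.1 -0.1] [-0.08  0.    0.02]
```

View pics/l.png

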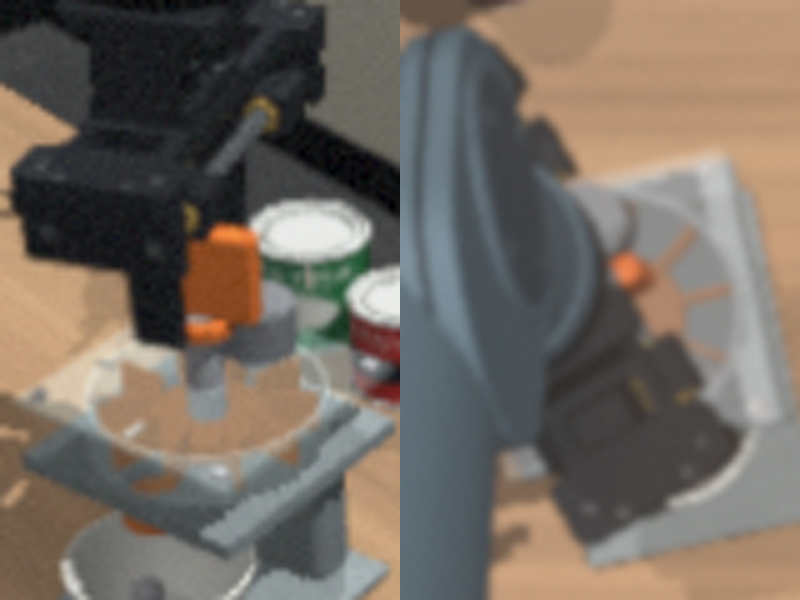

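Clear of the blade with zero force. I lift straight up, then move away to the left.

```bash
python3 -m jog '[[0,0,-1,0,0,0],[0,0,-2.5,0,0,0],[0,0,-4.5,0,0,0],[0,0,-6.5,0,0,0],[0,0,-8.5,0,0,0],[1,0,-10,0,0,0],[3,0,-11,0,0,0],[6,0,-11,0,0,0],[9,0,-11,0,0,0],[12,0,-11,0,0,0],[15,0,-11,0,0,0],[18,0,-11,0,0,0]]' 6
python3 -m jog '[[2,0,0,0,0,0],[3,0,0,0,0,0],[3,0,0,0,0,0],[3,0,0,0,0,0],[3,0,0,0,0,0],[3,0,0,0,0,0]]' 6
python3 cam.py pics/m0.png; python3 fit.py pics/m1.png; python3 bowl.py pics/m.png
```

```text
time_s: 9.68
eef_pos: [0.4406, 0.3207, 0.2737]
eef_rot: [[-0.528, 0.85, 0.001], [0.85, 0.528, 0.001], [0.0, 0.001, -1.0]]
contact_force: [-0.0, -0.1, -0.2]
opening: 0.0601
time_s: 10.18
eef_pos: [0.4268, 0.3434, 0.2729]
eef_rot: [[-0.525, 0.851, 0.001], [0.851, 0.525, -0.001], [-0.001, 0.0, -1.0]]
contact_force: [0.6, -0.5, 0.7]
opening: 0.0598
10.1833 [0.4268 0.3434 0.2729] yaw y-axis 0.5530443562494296 j7 -0.10485842821638763 [ 0.6 -0.5  0.7] [-0.1   0.03 -0.06]
scene 0 0.79 253 278 133 167 608
top 0 0.6 209 233 187 203 249
(np.float64(49.50006920415225), np.float64(0.54), np.float64(0.16000000000000003), np.float64(-0.97))
('scene', 'top') [ 0.53833853  0.16480962 -1.07692171] 28.31886881114102
('scene',) [ 0.53524005  0.1600567  -1.13653974] 13.587638942287153
('top',) [ 0.53835354  0.16520853 -1.04105489] 11.631724550386604
10.4833
[(0.47, [265.1, 150.2, 28.6, 33.5])]
```

View pics/m0.png

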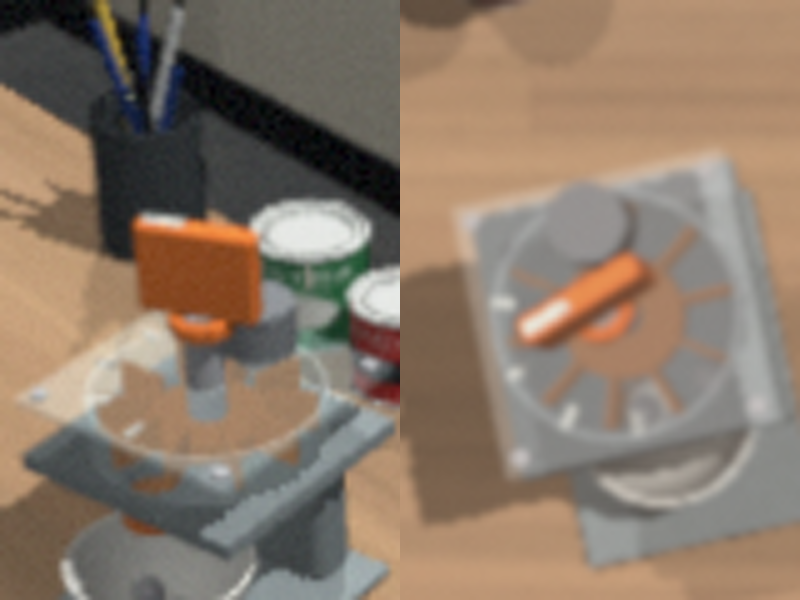

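View pics/m1.png

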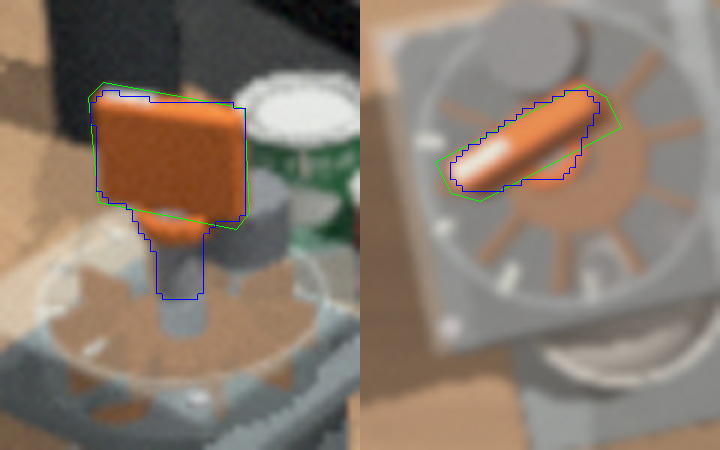

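View pics/m.png

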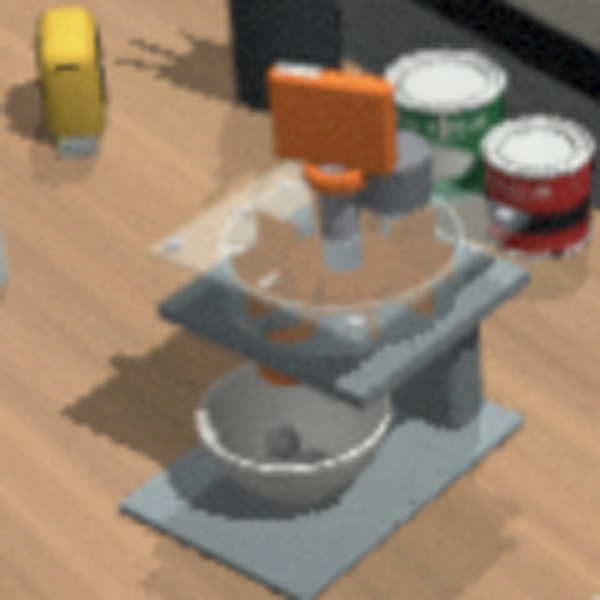

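The striped end points about 31° below image-left, which matches the third of the four cover marks (30°, so two clicks). Two balls lie in the upright bowl at (283,440) and (315,453), the third shows grey under the cover at top crop (652,398), and the arm is clear.

```bash
python3 -c "
from cell import arm
print(arm.finish_job()); print(arm.get_obs()['time_s'])"
```

```text
the job is handed in; nothing more can be done
None
the job is handed in; nothing more can be done
```

I turned the orange knob two clicks clockwise, let go and backed the arm away, then handed the job in at about 10.5 s. No verdict came back. The blue dispenser was never approached.

- **Balls:** The last scene picture shows two balls in the upright bowl. The second one dropped only after a short wait at the second click. The third ball I judged only by eye: a grey shape under the cover over the next pocket, not confirmed by the network.
- **Knob angle:** The gripper turned about 1.26 rad while holding the blade (1.257 wanted). After release, the stripe lines up with the third cover mark, which is two clicks.
- **Disagreement:** My box fits of the knob before and after gave 1.29 rad (top camera), 1.46 rad (scene camera) and 1.37 rad (both). I trusted the gripper turn and the cover mark because the network mask was partial and included the stalk.
- **Forces:** The force reading peaked at about 11 N during the turn, from a 2–4 mm error in where I placed the knob's axis. It read about zero after release.
- **Network check:** A final search for the balls returned only a false hit on the knob, so the ball count rests on the pictures.

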